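# Hold a module in the contact tester

## Robot

A 6-joint arm with a two-finger parallel gripper is mounted at the origin on the work surface. World frame = base frame: x ahead of the robot, y to its left, z up, the work surface at z = 0. Lengths are in m, angles in degrees, forces in N, time in s.
With the tool pointing down it reaches from about 0.3 to 0.775 m from the base axis. Payload 14.6 kg.
Tool frame: the origin (TCP) lies midway between the tips of the shut fingers; the grasp point (between the pads) lies 19 mm behind it; y points along the fingers, z is the direction in which the jaws open and shut, and the axes are right-handed (so a half turn about y gives the same grasp; the last joint's range is limited). The gripper opens to 85 mm and grips with 20 to 120 N. Pads are 22 mm wide; open, the fingers measure 114 mm over their backs; the gripper's body (76 mm by 85 mm) begins 54 mm behind the grasp point. The pads swing forward as they close: fully open they stand 13 mm farther back than shut.
Start: joints at [65.741, 17.183, 87.147, -0, 75.671, -3.816], TCP at [0.192, 0.515, 0.231] pointing down, gripper open.
Joint ranges: [-173.82, 173.82], [-45.26, 126.66], [13.44, 144.39], [-59.66, 239.66], [0, 175.72], [-146.38, 146.38]. Speed limits (degrees/s): [127.2, 127.2, 147.25, 180, 180, 180].

## Interface

Orientations are given as a 3x3 rotation matrix whose columns are the frame's x, y, z axes.
In Python, from rig import sensors, imaging, order, find_in, outline_of gives the robot as it stands.
- The arm moves only by the tool carry_out, never from a script. Its arguments are lists of equal length, an entry for each row: "twist": the turn, a rotation vector about the tool's x, y, z in rad, a list of three; "delta_pos": the shift along the tool's x, y, z in mm, a list of three; "grip": the opening, from 0 (shut) to 1 (fully open). In form: {"twist": [[rx, ry, rz], ...], "delta_pos": [[x, y, z], ...], "grip": [grip, ...]}. A call has 1 to 20 rows; each row shifts and turns the commanded pose from where the row before left it, along the tool's axes as they then stand; what a row does not reach is not made up. A row lasts 1/12 s, in which the tool goes at most 41.7 mm and 7.16 degrees, less where a joint would pass 70% of its speed; a pose out of reach is approached as far as the arm can. A call is refused whole if a number of a shift passes 41.7 or a number of a turn 0.125, either way. A call with a gripper value outside its range is refused whole. The fingers move at their own pace and stop on an object; the grip force is fixed at half the most. Time passes only in rows, so rows that do not move let the fingers close. It gives the time, the measured TCP pose, the force and the opening at its end, in the units of the state.
- sensors.observe(): the state, without advancing time (a new reading comes with each control period).
- imaging.get_image(name): name is "scene" or "top" or "wrist"; returns a dict with "img" (400x640x3 uint8, red, green, blue), "intrinsics" (3x3 intrinsics, pixels), "k1" (the pictures are not rectified: a ray, as slopes to the right and down, at radius r is drawn at 1 + k1 r^2 times it, then the intrinsics apply), "R" (3x3) and "t" (3): a world point X has camera coordinates R X + t. Camera axes: x right, y down, z forward; pixel columns grow to the right and rows downward; lengths in m; the calibration is good to about 2 mm. A picture is of the moment at which its call begins. There is no depth.
- order.hand_in(): hands the job in, once; it reports no verdict.
Trained networks look in the newest picture that a camera, given by its name, has taken for a name from the list of things; names that differ only in an ending like _2 or _b are one class to them, and where a whole thing is asked for, a point or a joint stands for the part that bears it (a point fixed in the world has none). Each returns a list of dicts, best first, with "conf" (0 to 1); they miss things now and then, are a little off and sometimes report something else, mostly with a low value. They report only what shows in the picture. A call takes as long as a camera call. They do not tell look-alikes from the thing itself.
- find_in(camera, target): "location" ([x, y, z] in m, in the coordinates of the camera as it stood for that picture, good to about 4 mm: the middle of the surface that is visible of it).
- outline_of(camera, target): "pixels" (400x640 bool, what is visible of it).
The state is a dict: "t": time; "q": joint angles; "joint_velocities": joint speeds; "effort": joint torques, N m; "position": TCP position; "tcp_rot": TCP orientation; "contact_force": force on the tool from outside, world axes, zero at the start; "torque": the same for the moment, N m; "gripper_width": finger opening in m.
Only numpy, scipy, OpenCV 4.12 (cv2) and the standard library are available. Lean on these libraries where they do the work, as an engineer would, in place of code of your own. Each camera call takes 0.05 s, during which the arm holds its last target. There are 200 camera calls.

## Task

Take the taller of the two plug-in modules out of its stand, pass it foot first down through the slot in the tester's guard plate, and press the sprung contact bed inside until the pointer stands between the two long marks on the scale. Never press past the last mark of the scale, and finish still gripping the module and holding the pointer there. Leave the short module, the parts bin and the screwdriver where they are.

Things in the scene. Friction and masses are not known exactly. Their poses are not given: they have to be found in the camera images.
- module_center (a point): Centre (57.5 mm above the foot) of the taller plug-in module, 115 mm tall, 0.13 to 0.25 kg, alike either way round, z up along it: aluminium casing with dark grooves, 14 (own x) by 56 mm (own y), up to 70 mm; above it a black grip tab, 12 (x) by 34 (y) by 45 mm high, to be pinched across its 12 mm. It starts upright in a stand, its foot 6 mm above the table.
- module_foot (a point): Centre of the underside of the taller module's brass contact foot (its lowest 7 mm, 10 by 50 mm, narrower than the casing); axes as module_center.
- module: The taller module; origin at the underside of its foot.
- slot (a point): Centre of the slot at the top face of the guard plate (8 mm aluminium), the roof of the tester: a fixed grey box, 150 (own x) by 130 (own y) by 105 mm high, clear panels on its +x side. The slot is 16 (own x) by 58 mm (own y), 2 mm more than the module both ways, its upper edge bevelled by 3 mm. Axes are the tester's, z up. Under it is free space down to the bed.
- bed (a joint): How far the sprung contact bed is pressed down, m: 0 at rest, at most 0.025. A pointer on the tester's +x side moves down with it over a white scale: long marks at 0.009 and 0.015, last mark at 0.020. It takes about 4 N to start it, 0.5 N more for each mm, about 10 N at 0.012. It springs back when let go.
- bed_top (a point): Centre of the top face of the sprung contact bed (grey plastic, 40 by 72 mm), which moves down with it. At rest it lies 27 mm below the guard plate's top face, straight under the slot.
- stand_a: Fixed black stand in which the taller module starts: base plate 60 (x) by 90 (y) by 6 mm, on it an open-topped pocket 17 by 59 mm inside with 5 mm walls, up to 34 mm above the table; own x is across the module's thickness. Origin at the centre of its underside.
- short_center (a point): Centre (half-way up) of the short module, a bystander like the taller one but only 70 mm tall, standing in a second stand of the same kind (stand_b). Leave it alone.
- stand_b: Fixed stand of the short module, the same as stand_a.
- parts_bin: Loose open black parts bin, 120 by 90 by 55 mm, a bystander; origin at the centre of its underside.
- screwdriver: Loose screwdriver lying on the table, 170 mm long, a bystander.
There are look-alikes about, which are no part of the job. What is shaped like the module but orange is not meant.

How it is judged (in metres and radians):
On the way, in this order (a step that is already met when the one before it is completed fails the run):
1. the taller module is gripped and lifted clear of its stand (contact force between the fingers and module above 2 N and z of module_foot in the frame of stand_a above 0.04 m), for 0.2 s.
2. its foot has passed down through the slot, under the guard plate (contact force between the fingers and module above 2 N and horizontal distance between module_foot and slot below 0.006 m and z of module_foot in the frame of slot below -0.012 m), for 0.1 s.
At the end, for the whole second after the job is handed in: The fingers grip the taller module (over 2 N), still and upright within 7 degrees; its foot is through the slot, within 6 mm of its centre line and over 30 mm below the guard's top face, on the bed (within 6 mm of bed_top), which is pressed 8.5 to 15.5 mm: between the long marks (contact force between the fingers and module above 2 N and horizontal distance between module_foot and slot below 0.006 m and z of module_foot in the frame of slot below -0.03 m and angle between module_foot's own z axis and vertical below 0.12 rad and value of joint bed between 0.0085 and 0.0155 m and distance between module_foot and bed_top below 0.006 m and linear speed of module below 0.02 m/s); the arm keeps its last pose, push and grip.
It fails at once if the bed was pressed past the last mark of the scale (value of joint bed above 0.0205 m).
It fails at once if the short module was disturbed (distance of short_center from where it was at the start of the episode above 0.03 m).
It fails at once if the parts bin was disturbed (distance of parts_bin from where it was at the start of the episode above 0.03 m).
It fails at once if the screwdriver was disturbed (distance of screwdriver from where it was at the start of the episode above 0.03 m).
It also fails if it takes over 54 s, if anything falls off the work surface, if the arm or the gripper's body presses on something with over 40 N, if the wrist force passes 120 N, or if a joint passes its speed limit or range.

## Working session

There is one attempt and no reset: what is moved stays moved. The work goes in short steps, Python scripts to look and compute and a tool call to move; the robot and the scene stay as the last step left them, time stands still between calls to the robot, and variables do not carry over. Pictures are saved under pics/ and viewed, about 8 in all and at most 12, crops included, and the job is handed in when it is done.

Besides the shell and the picture viewer there is one more tool, called after "Request:" by a JSON object that holds its "op" and its "data". carry_out: Moves the arm, as the interface text tells. Its arguments: {"type":"object","properties":{"twist":{"type":"array","items":{"type":"array","items":{"type":"number"}}},"delta_pos":{"type":"array","items":{"type":"array","items":{"type":"number"}}},"grip":{"type":"array","items":{"type":"number"}}},"required":["twist","delta_pos","grip"]}

```bash
mkdir -p pics
cat > h.py <<'E'
import numpy as np, cv2
from rig import sensors, imaging, order, find_in, outline_of
def cap(n,save=None):
    c=imaging.get_image(n)
    if save: cv2.imwrite('pics/'+save,cv2.cvtColor(c['img'],cv2.COLOR_RGB2BGR))
    return c
def dist(c): return np.array([c['k1'],0,0,0,0.])
def proj(c,P):
    return cv2.projectPoints(np.atleast_2d(np.array(P,float)),cv2.Rodrigues(np.array(c['R']))[0],np.array(c['t'],float),np.array(c['intrinsics'],float),dist(c))[0][:,0]
def onplane(c,px,z):
    u=cv2.undistortPoints(np.array(px,float).reshape(-1,1,2),np.array(c['intrinsics'],float),dist(c))[:,0]
    R=np.array(c['R']);t=np.array(c['t']);C=-R.T@t
    d=np.c_[u,np.ones(len(u))]@R
    return C+d*((z-C[2])/d[:,2])[:,None]
def toW(c,p): return np.array(c['R']).T@(np.array(p)-np.array(c['t']))
E
python3 - <<'E'
from h import *
np.set_printoptions(precision=4,suppress=True)
s=sensors.observe(); print(s['t'],s['position'],s['tcp_rot'],s['gripper_width'])
for n in('scene','top','wrist'):
    c=cap(n,n+'0.png'); print(n,c['k1'],-np.array(c['R']).T@c['t'])
    for k in('module_center','module_foot','slot','bed_top','bed','stand_a','short_center','parts_bin','screwdriver'):
        for d in find_in(n,k):
            w=toW(c,d['location']); print(' ',k,round(d['conf'],2),w,proj(c,w)[0].round())
a=cv2.imread('pics/scene0.png');b=cv2.imread('pics/top0.png')
E
```

```text
0.0 [0.192  0.5151 0.2307] [[ 0.937  -0.0005  0.3493]
 [-0.3493 -0.0011  0.937 ]
 [-0.0001 -1.     -0.0012]] 0.08569183787477219
scene -0.06710866789675515 [1.3161 0.0013 1.1311]
  module_center 0.78 [0.6582 0.1737 0.0749] [425. 213.]
  module_center 0.77 [0.5642 0.1478 0.0696] [416. 182.]
  module_foot 0.63 [0.6623 0.1698 0.0758] [423. 214.]
  module_foot 0.56 [0.5645 0.1569 0.0684] [419. 183.]
  slot 0.67 [ 0.6235 -0.0903  0.1044] [324. 183.]
  slot 0.38 [ 0.5769 -0.0956  0.0802] [324. 174.]
  bed_top 0.57 [ 0.5787 -0.0966  0.0796] [324. 175.]
  stand_a 0.96 [0.4702 0.144  0.0024] [411. 169.]
  short_center 0.46 [0.4685 0.1581 0.0493] [419. 159.]
  parts_bin 0.58 [ 0.6082 -0.393   0.017 ] [217. 185.]
  screwdriver 0.93 [0.8499 0.0345 0.0217] [362. 284.]
  screwdriver 0.64 [0.6704 0.1718 0.0057] [420. 230.]
top -0.04550305655474643 [ 0.4867 -0.077   1.1481]
  module_center 0.73 [0.6583 0.1698 0.0925] [222. 194.]
  module_center 0.56 [0.5526 0.1529 0.0731] [229. 240.]
  module_foot 0.8 [0.5492 0.1554 0.0706] [228. 241.]
  module_foot 0.53 [0.6513 0.1613 0.0958] [225. 197.]
  slot 0.63 [ 0.5962 -0.0891  0.1035] [331. 223.]
  bed_top 0.62 [ 0.6    -0.093   0.0782] [333. 222.]
  bed 0.49 [ 0.594  -0.0895  0.0779] [331. 225.]
  stand_a 0.76 [0.6451 0.1709 0.007 ] [229. 205.]
  stand_a 0.59 [0.4594 0.1542 0.0087] [232. 279.]
  short_center 0.74 [0.6544 0.1681 0.088 ] [223. 196.]
  short_center 0.58 [0.4603 0.1515 0.0646] [228. 279.]
  parts_bin 0.8 [ 0.615  -0.4003  0.0017] [454. 222.]
  screwdriver 0.86 [0.8386 0.0396 0.0198] [283. 131.]
  screwdriver 0.46 [ 0.6153 -0.4002  0.0004] [453. 222.]
wrist -0.015733764690631633 [0.1291 0.538  0.3734]
```

View pics/scene0.png

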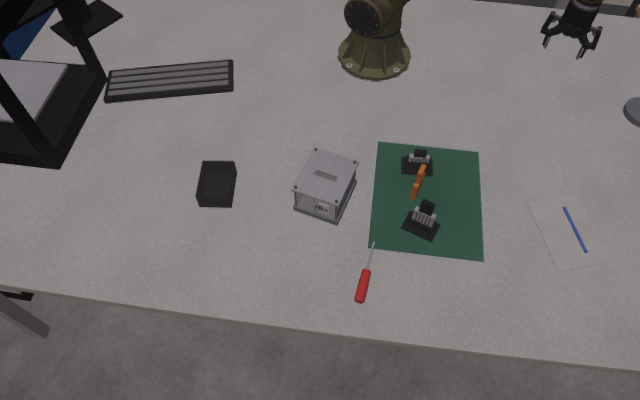

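View pics/top0.png

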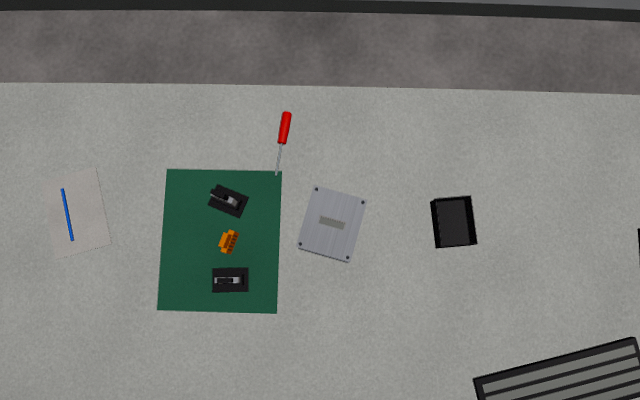

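The top picture shows a stand at (228,201), an orange part at (229,241), a second stand at (230,280), the tester at (332,223), the bin at (453,222) and the screwdriver at (283,130). There are three candidates, in scene pixels:
- **(425,213):** aluminium with a tall black tab. This fits the taller module.
- **(418,183):** orange, so it is a look-alike.
- **(419,159):** lower, so it is probably the short module.

I'll confirm with one enlarged crop.

Run:
```python
from h import *
np.set_printoptions(precision=4,suppress=True)
a=cv2.imread('pics/scene0.png')
cv2.imwrite('pics/crop0.png',np.hstack([cv2.resize(a[140:250,375:470],None,fx=4,fy=4,interpolation=cv2.INTER_CUBIC),cv2.resize(a[140:250,285:365],None,fx=4,fy=4,interpolation=cv2.INTER_CUBIC)]))
c=cap('top')
for k,z in(('stand_a',0.006),('module_center',0.1),('slot',.105)):
    for d in outline_of('top',k):
        m=np.argwhere(d['pixels'])[:,::-1].astype(float)
        if len(m)<10: continue
        w=onplane(c,m,z)[:,:2]; r=cv2.minAreaRect((w*1000).astype(np.float32)); print(k,round(d['conf'],2),len(m),w.mean(0),r,cv2.boxPoints(r).round().tolist())
# wrist camera in tool frame
s=sensors.observe(); w=cap('wrist'); T=np.array(s['tcp_rot'])
print('cam in tool',T.T@(-np.array(w['R']).T@w['t']-s['position']),'\n',T.T@np.array(w['R']).T, w['intrinsics'])
```

```text
stand_a 0.98 630 [0.6547 0.171 ] ((657.1954956054688, 174.59864807128906), (89.6180191040039, 60.84502029418945), 68.25765991210938) [[612.0, 144.0], [669.0, 122.0], [702.0, 205.0], [646.0, 227.0]]
stand_a 0.64 682 [0.4595 0.1552] ((459.4078063964844, 158.8358154296875), (59.00738525390625, 86.08042907714844), 1.5845650434494019) [[429.0, 201.0], [431.0, 115.0], [490.0, 117.0], [488.0, 203.0]]
module_center 0.91 305 [0.5488 0.1488] ((549.252197265625, 150.0946044921875), (34.249446868896484, 53.756343841552734), 68.12408447265625) [[518.0, 144.0], [568.0, 124.0], [581.0, 156.0], [531.0, 176.0]]
module_center 0.79 169 [0.6513 0.1663] ((650.9537353515625, 166.83148193359375), (66.34892272949219, 14.636836051940918), 64.94124603271484) [[630.0, 140.0], [644.0, 134.0], [672.0, 194.0], [658.0, 200.0]]
slot 0.82 3746 [ 0.5947 -0.0883] ((595.3359375, -88.69722747802734), (132.29522705078125, 154.2165985107422), 75.14989471435547) [[504.0, -133.0], [653.0, -172.0], [687.0, -45.0], [538.0, -5.0]]
cam in tool [-0.0669 -0.1421 -0.0008] 
 [[-0.0001  0.9641  0.2656]
 [-0.0009 -0.2656  0.9641]
 [ 1.     -0.0002  0.0009]] [[318.8711   0.     323.4147]
 [  0.     318.8711 201.1703]
 [  0.       0.       1.    ]]
```

View pics/crop0.png

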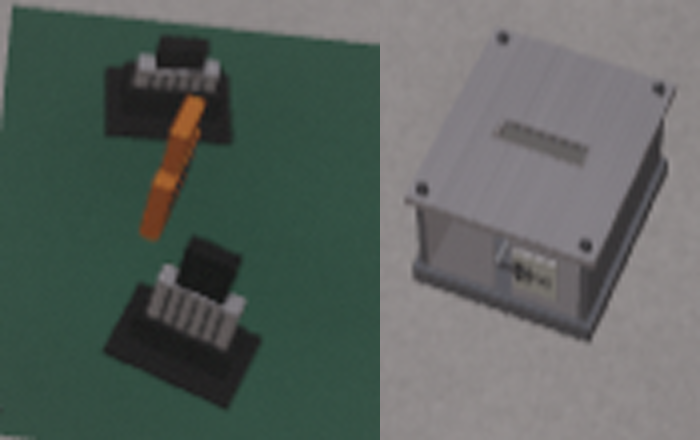

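The crop confirms it. The module nearest the scene camera is the taller one, with aluminium showing high above its stand. The rear one shows little casing, and the third is orange. The pointer side of the tester faces the scene camera. I'll turn the wrist first, then travel.

Request:
{"op": "carry_out", "data": {"twist": [[0,0.1225,0],[0,0.1225,0],[0,0.1225,0],[0,0.1225,0],[0,0.1225,0],[0,0.1225,0],[0,0.1225,0],[0,0.1225,0],[0,0.1225,0],[0,0.1225,0],[0,0.1225,0],[0,0.1225,0],[0,0.1225,0]], "delta_pos": [[0,0,0],[0,0,0],[0,0,0],[0,0,0],[0,0,0],[0,0,0],[0,0,0],[0,0,0],[0,0,0],[0,0,0],[0,0,0],[0,0,0],[0,0,0]], "grip": [1,1,1,1,1,1,1,1,1,1,1,1,1]}}

```text
t: 2.83
position: [0.1921, 0.5154, 0.2313]
tcp_rot: [[-0.375, 0.0, 0.927], [-0.927, 0.0, -0.375], [-0.0, -1.0, 0.0]]
contact_force: [-0.5, -0.6, -0.7]
gripper_width: 0.0852
```

Request:
{"op": "carry_out", "data": {"twist": [[0,0,0],[0,0,0],[0,0,0],[0,0,0],[0,0,0],[0,0,0],[0,0,0],[0,0,0],[0,0,0],[0,0,0],[0,0,0],[0,0,0],[0,0,0],[0,0,0],[0,0,0],[0,0,0],[0,0,0],[0,0,0],[0,0,0],[0,0,0]], "delta_pos": [[7.2,0,28],[7.2,0,28],[7.2,0,28],[7.2,0,28],[7.2,0,28],[7.2,0,28],[7.2,0,28],[7.2,0,28],[7.2,0,28],[7.2,0,28],[7.2,0,28],[7.2,0,28],[7.2,0,28],[7.2,0,28],[7.2,0,28],[7.2,0,28],[7.2,0,28],[7.2,0,28],[7.2,0,28],[7.2,0,28]], "grip": [1,1,1,1,1,1,1,1,1,1,1,1,1,1,1,1,1,1,1,1]}}

```text
t: 4.5
position: [0.6603, 0.1736, 0.2312]
tcp_rot: [[-0.37, -0.0, 0.929], [-0.929, -0.0, -0.37], [0.0, -1.0, -0.0]]
contact_force: [0.0, 0.8, -0.1]
gripper_width: 0.0851
```

Run:
```python
from h import *
np.set_printoptions(precision=4,suppress=True)
s=sensors.observe(); R=np.array(s['tcp_rot']);print(s['t'],s['position'],np.degrees(np.arctan2(R[1,2],R[0,2])),s['q'])
c=cap('wrist','wrist1.png')
for k,z in(('stand_a',0.006),('module_center',0.1)):
    for d in find_in('wrist',k): print(k,d['conf'],toW(c,d['location']))
    for d in outline_of('wrist',k):
        m=np.argwhere(d['pixels'])[:,::-1].astype(float)
        if len(m)<10: continue
        w=onplane(c,m,z)[:,:2]; r=cv2.minAreaRect((w*1000).astype(np.float32)); print(k,round(d['conf'],2),len(m),w.mean(0),r)
# overlay of model at estimate
im=cv2.imread('pics/wrist1.png')
def box(cx,cy,yaw,hx,hy,z,col):
    a=np.radians(yaw);X=np.array([np.cos(a),np.sin(a)]);Y=np.array([-X[1],X[0]])
    P=[np.r_[np.array([cx,cy])+i*hx*X+j*hy*Y,z] for i,j in((1,1),(1,-1),(-1,-1),(-1,1))]
    cv2.polylines(im,[proj(c,P).round().astype(int)],True,col,1)
for z,hx,hy in((.121,.006,.017),(.076,.007,.028),(.006,.03,.045)): box(.657,.1746,-21.74,hx,hy,z,(0,0,255))
cv2.imwrite('pics/wrist1o.png',im)
```

```text
4.5 [0.6603 0.1736 0.2312] -21.688479707080962 [11.6566 34.8162 61.9659 -0.0001 83.2214 33.3451]
stand_a 0.79 [0.6644 0.1799 0.0056]
stand_a 0.64 [0.4686 0.1775 0.0069]
stand_a 0.89 2083 [0.4661 0.1727] ((459.99066162109375, 165.83010864257812), (65.21421813964844, 75.32821655273438), 3.2586326599121094)
stand_a 0.6 3054 [0.6599 0.1782] ((658.0560302734375, 174.53958129882812), (90.73057556152344, 60.1470832824707), 69.42259979248047)
module_center 0.91 [0.5656 0.1606 0.0685]
module_center 0.77 [0.6643 0.1844 0.1207]
module_center 0.92 2186 [0.5701 0.1666] ((566.6529541015625, 163.6582794189453), (48.28707504272461, 67.48190307617188), 68.34503936767578)
module_center 0.62 1001 [0.6608 0.1801] ((660.2981567382812, 179.68856811523438), (60.123348236083984, 12.985432624816895), 68.53369140625)
```

View pics/wrist1o.png

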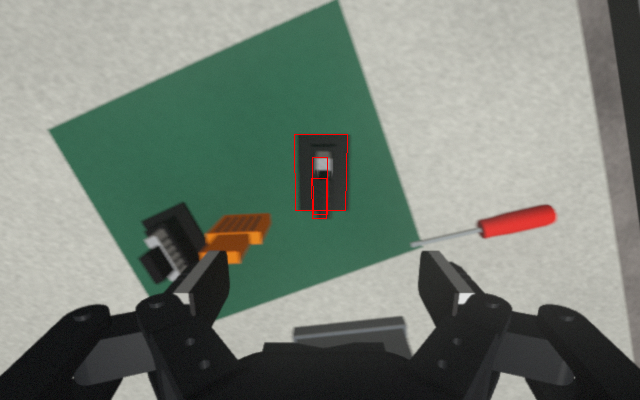

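The overlay lands on the stand base at x 296–348 and on the casing top near (322,163). The orange part and the short module are to the left, clear of the fingers. I'll descend with the jaws open.

Request:
{"op": "carry_out", "data": {"twist": [[0,0,0],[0,0,0],[0,0,0],[0,0,0],[0,0,0],[0,0,0],[0,0,0],[0,0,0],[0,0,0],[0,0,0]], "delta_pos": [[0,0,-2.5],[0,20,0],[0,20,0],[0,20,0],[0,20,0],[0,20,0],[0,20,0],[0,18,0],[0,10,0],[0,0,0]], "grip": [1,1,1,1,1,1,1,1,1,1]}}

```text
t: 5.58
position: [0.6556, 0.176, 0.0813]
tcp_rot: [[-0.369, -0.003, 0.93], [-0.93, -0.001, -0.369], [0.002, -1.0, -0.003]]
contact_force: [-0.7, 0.2, -0.6]
gripper_width: 0.0854
```

Run:
```python
from h import *
np.set_printoptions(precision=4,suppress=True)
s=sensors.observe(); print(s['t'],s['position'],s['contact_force'])
c=cap('wrist','wrist2.png'); im=cv2.imread('pics/wrist2.png')
a=np.radians(-21.5);X=np.array([np.cos(a),np.sin(a)]);Y=np.array([-X[1],X[0]])
for z,hx,hy in((.121,.006,.017),(.076,.007,.028),(.006,.03,.045)):
    P=[np.r_[np.array([.658,.1746])+i*hx*X+j*hy*Y,z] for i,j in((1,1),(1,-1),(-1,-1),(-1,1))]
    cv2.polylines(im,[proj(c,P).round().astype(int)],True,(0,0,255),1)
g=np.clip(im.astype(float)*1.8,0,255).astype(np.uint8)
cv2.imwrite('pics/wrist2o.png',cv2.resize(g[100:400,160:480],None,fx=2,fy=2))
```

```text
5.5833 [0.6556 0.176  0.0813] [-0.6828  0.2179 -0.5655]
```

View pics/wrist2o.png

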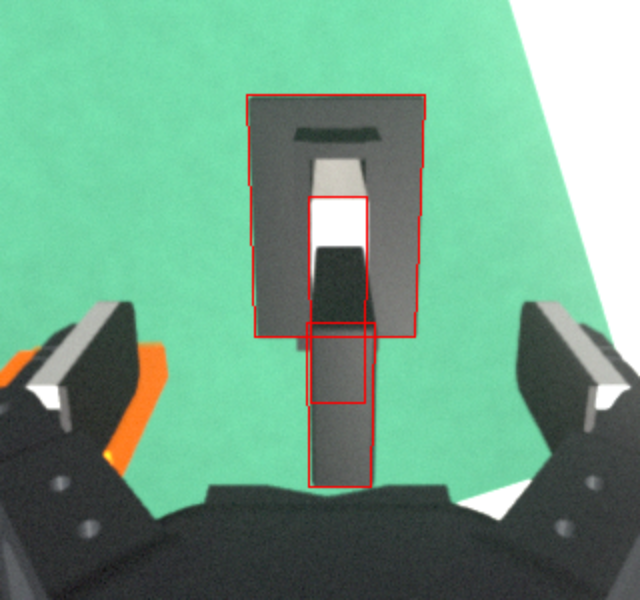

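The overlay fits to within about 1 mm: the tab top sits at crop x 310–374 against the 309–374 drawn. The jaws need to go about 3 mm along tool z. I'll centre, then close.

Request:
{"op": "carry_out", "data": {"twist": [[0,0,0],[0,0,0],[0,0,0],[0,0,0],[0,0,0],[0,0,0],[0,0,0],[0,0,0],[0,0,0],[0,0,0],[0,0,0],[0,0,0]], "delta_pos": [[0,0,3],[0,0,0],[0,0,0],[0,0,0],[0,0,0],[0,0,0],[0,0,0],[0,0,0],[0,0,0],[0,0,0],[0,0,0],[0,0,0]], "grip": [1,1,0,0,0,0,0,0,0,0,0,0]}}

```text
t: 6.63
position: [0.6597, 0.1745, 0.0834]
tcp_rot: [[-0.369, 0.0, 0.929], [-0.929, 0.0, -0.369], [-0.0, -1.0, 0.0]]
contact_force: [-1.7, 0.3, 2.3]
gripper_width: 0.0113
```

Request:
{"op": "carry_out", "data": {"twist": [[0,0,0],[0,0,0],[0,0,0],[0,0,0],[0,0,0],[0,0,0],[0,0,0],[0,0,0],[0,0,0],[0,0,0],[0,0,0],[0,0,0],[0,0,0]], "delta_pos": [[0,-5,0],[0,-10,0],[0,-14,0],[0,-14,0],[0,-14,0],[0,-14,0],[0,-14,0],[0,-14,0],[0,-14,0],[0,-14,0],[0,-14,0],[0,-8,0],[0,0,0]], "grip": [0,0,0,0,0,0,0,0,0,0,0,0,0]}}

```text
t: 7.72
position: [0.6603, 0.1745, 0.2356]
tcp_rot: [[-0.369, 0.004, 0.929], [-0.929, 0.001, -0.37], [-0.002, -1.0, 0.004]]
contact_force: [0.8, 1.0, -1.9]
gripper_width: 0.0112
```

Run:
```python
from h import *
s=sensors.observe(); print(s['t'],s['position'],s['tcp_rot'],s['contact_force'],s['gripper_width'])
np.set_printoptions(precision=4,suppress=True)
# roof rectangle refined from scene and top cameras by bright-plate outline; slot target too
for n in('top','scene'):
    c=cap(n,n+'3.png')
    for k in('slot','bed_top'):
        for d in find_in(n,k): print(n,k,round(d['conf'],2),toW(c,d['location']))
```

```text
7.7167 [0.66027455 0.17451891 0.23559027] [[-3.69499835e-01  4.30782535e-03  9.29220810e-01]
 [-9.29227761e-01  8.42606305e-04 -3.69506505e-01]
 [-2.37473680e-03 -9.99990366e-01  3.69160801e-03]] [ 0.80126167  0.97166499 -1.94623862] 0.011167735252169015
top slot 0.65 [ 0.5956 -0.0953  0.1058]
top bed_top 0.46 [ 0.6018 -0.0902  0.0773]
scene slot 0.57 [ 0.6226 -0.0893  0.1026]
scene bed_top 0.68 [ 0.5781 -0.0983  0.0797]
```

The module is held (jaw opening 11 mm) and clear of the stand. I'll turn it to the tester's yaw and bring it beside the slot, so the wrist camera can see the slot.

Request:
{"op": "carry_out", "data": {"twist": [[0,-0.06,0],[0,-0.059,0],[0,0,0],[0,0,0],[0,0,0],[0,0,0],[0,0,0],[0,0,0],[0,0,0],[0,0,0],[0,0,0],[0,0,0],[0,0,0],[0,0,0],[0,0,0],[0,0,0],[0,0,0],[0,0,0],[0,0,0]], "delta_pos": [[0,0,0],[0,0,0],[10,0,2],[20,0,2],[25,0,1],[25,0,0],[25,0,0],[25,0,0],[25,0,0],[25,0,0],[25,0,0],[25,0,0],[25,0,0],[25,0,0],[25,0,0],[20,0,0],[6,0,0],[0,0,0],[0,0,0]], "grip": [0,0,0,0,0,0,0,0,0,0,0,0,0,0,0,0,0,0,0]}}

```text
t: 9.6
position: [0.5795, -0.1467, 0.2322]
tcp_rot: [[-0.258, -0.0, 0.966], [-0.966, 0.0, -0.258], [-0.0, -1.0, -0.0]]
contact_force: [-0.2, 0.4, -2.3]
gripper_width: 0.0112
```

Run:
```python
from h import *
np.set_printoptions(precision=4,suppress=True)
s=sensors.observe(); R=np.array(s['tcp_rot']);print(s['t'],s['position'],np.degrees(np.arctan2(R[1,2],R[0,2])),s['contact_force'])
c=cap('wrist','wrist4.png'); im=cv2.imread('pics/wrist4.png')
for k in('slot','module_center'):
    for d in find_in('wrist',k): print(k,round(d['conf'],2),toW(c,d['location']))
for cx,cy,yaw,z,hx,hy in((.595,-.089,-14.85,.105,.008,.029),(.595,-.089,-14.85,.105,.075,.065)):
    a=np.radians(yaw);X=np.array([np.cos(a),np.sin(a)]);Y=np.array([-X[1],X[0]])
    P=[np.r_[np.array([cx,cy])+i*hx*X+j*hy*Y,z] for i,j in((1,1),(1,-1),(-1,-1),(-1,1))]
    cv2.polylines(im,[proj(c,P).round().astype(int)],True,(0,0,255),1)
P=s['position'];T=R
for dy,hx,hz in((.0324,.017,.006),(.0074,.028,.007),(.0704,.028,.007),(.0774,.025,.005)):
    if dy==.0324: dy=-.0376
    Q=[P+T@np.array([i*hx,dy,j*hz]) for i,j in((1,1),(1,-1),(-1,-1),(-1,1))]
    cv2.polylines(im,[proj(c,Q).round().astype(int)],True,(0,255,0),1)
cv2.imwrite('pics/wrist4o.png',cv2.resize(im[0:400,120:520],(800,800))[0:600])
```

```text
9.6 [ 0.5795 -0.1467  0.2322] -14.95444005223368 [-0.1958  0.428  -2.2821]
slot 0.89 [ 0.5981 -0.0831  0.1037]
module_center 0.98 [ 0.5834 -0.1325  0.2656]
```

View pics/wrist4o.png

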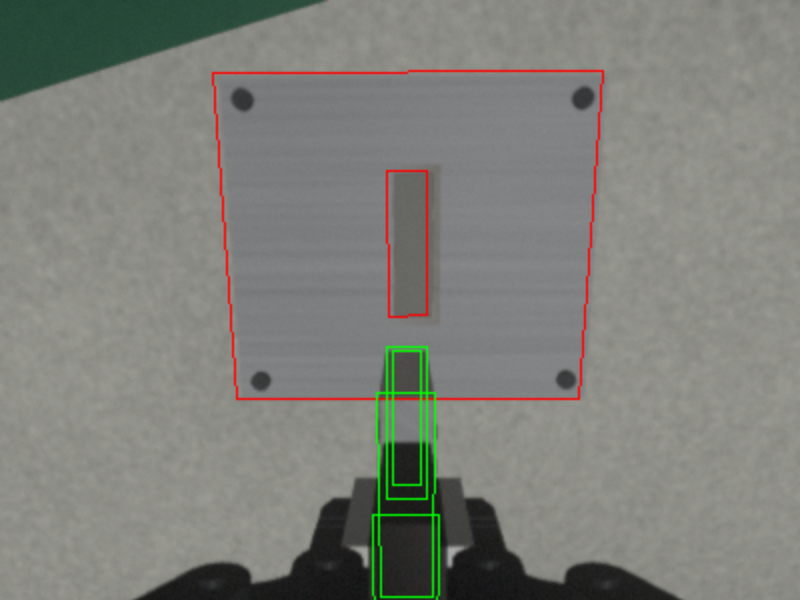

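The red plate outline fits the tester. The slot shows at crop x 386–440, y 165–325, a few pixels right of my guess. The held module's casing matches the green model. I'll enlarge the slot and casing area for a finer fit.

Run:
```python
from h import *
im=cv2.imread('pics/wrist4.png')
g=im[70:245,285:360]
e=cv2.createCLAHE(4,(2,2)).apply(cv2.cvtColor(g,cv2.COLOR_BGR2GRAY))
e=cv2.resize(e,None,fx=4.5,fy=3.4,interpolation=cv2.INTER_CUBIC); cv2.imwrite('pics/crop4.png',np.hstack([e,cv2.cvtColor(cv2.resize(np.clip(g*1.3,0,255).astype(np.uint8),(e.shape[1],e.shape[0]),interpolation=cv2.INTER_CUBIC),cv2.COLOR_BGR2GRAY)]))
G=cv2.cvtColor(im,cv2.COLOR_BGR2GRAY).astype(float)
print('cols300-350, rows100-140',list(zip(range(304,348),G[100:140,304:348].mean(0).round().astype(int))))
print('rows',list(zip(list(range(74,92))+list(range(150,180)),np.r_[G[74:92,320:331].mean(1),G[150:180,320:331].mean(1)].round().astype(int))))
print('casing rows 178-190',list(zip(range(304,348),G[182:192,304:348].mean(0).round().astype(int))))
```

```text
cols300-350, rows100-140 [(304, np.int64(127)), (305, np.int64(127)), (306, np.int64(127)), (307, np.int64(127)), (308, np.int64(127)), (309, np.int64(127)), (310, np.int64(127)), (311, np.int64(128)), (312, np.int64(127)), (313, np.int64(128)), (314, np.int64(128)), (315, np.int64(127)), (316, np.int64(121)), (317, np.int64(105)), (318, np.int64(103)), (319, np.int64(103)), (320, np.int64(103)), (321, np.int64(103)), (322, np.int64(104)), (323, np.int64(103)), (324, np.int64(104)), (325, np.int64(104)), (326, np.int64(104)), (327, np.int64(104)), (328, np.int64(104)), (329, np.int64(104)), (330, np.int64(104)), (331, np.int64(104)), (332, np.int64(104)), (333, np.int64(104)), (334, np.int64(104)), (335, np.int64(104)), (336, np.int64(106)), (337, np.int64(114)), (338, np.int64(114)), (339, np.int64(116)), (340, np.int64(127)), (341, np.int64(129)), (342, np.int64(130)), (343, np.int64(129)), (344, np.int64(129)), (345, np.int64(130)), (346, np.int64(130)), (347, np.int64(129))]
rows [(74, np.int64(127)), (75, np.int64(126)), (76, np.int64(127)), (77, np.int64(127)), (78, np.int64(12
[... 1196 characters left out ...]
 np.int64(74)), (316, np.int64(74)), (317, np.int64(73)), (318, np.int64(73)), (319, np.int64(75)), (320, np.int64(74)), (321, np.int64(75)), (322, np.int64(75)), (323, np.int64(75)), (324, np.int64(74)), (325, np.int64(74)), (326, np.int64(74)), (327, np.int64(74)), (328, np.int64(74)), (329, np.int64(73)), (330, np.int64(74)), (331, np.int64(73)), (332, np.int64(73)), (333, np.int64(74)), (334, np.int64(82)), (335, np.int64(107)), (336, np.int64(125)), (337, np.int64(128)), (338, np.int64(129)), (339, np.int64(128)), (340, np.int64(128)), (341, np.int64(129)), (342, np.int64(129)), (343, np.int64(129)), (344, np.int64(129)), (345, np.int64(129)), (346, np.int64(129)), (347, np.int64(130))]
```

View pics/crop4.png

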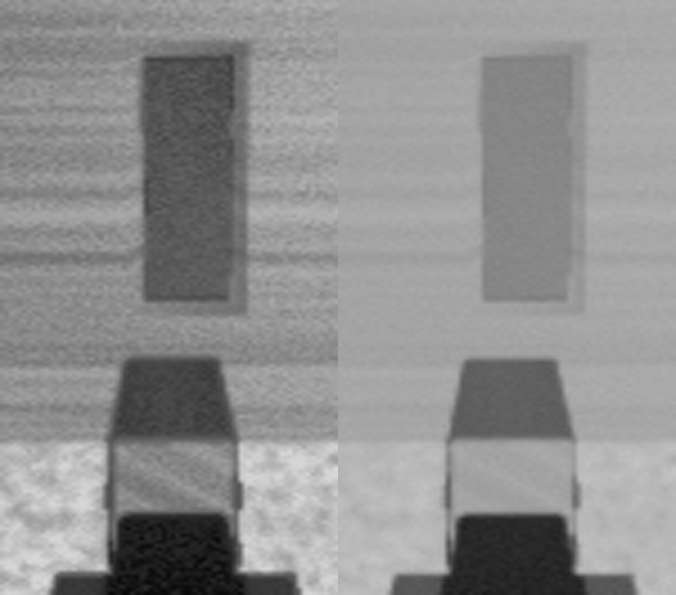

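Run:
```python
from h import *
np.set_printoptions(precision=4,suppress=True)
c=cap('wrist','wrist5.png')
s=sensors.observe(); R=np.array(s['tcp_rot']);P=np.array(s['position']);print(P)
a=onplane(c,[[316.5,120],[336.4,120],[326.4,86],[326.4,158]],.102)
b=onplane(c,[[328,81.7],[328,162.7],[339.6,120]],.105)
for n,w in(('inner',a),('outer',b)): print(n,(w-P)@R*1000)
# slot edge direction
G=cv2.cvtColor(cv2.imread('pics/wrist4.png'),cv2.COLOR_BGR2GRAY).astype(float)
def edge(r,lo,hi,dark):  # subpixel position of steepest step
    d=np.diff(cv2.GaussianBlur(G,(1,9),2)[r,lo:hi])*dark; i=np.argmax(d); 
    return lo+i+.5+ .5*(d[i-1]-d[i+1])/(d[i-1]-2*d[i]+d[i+1])
for nm,lo,hi,sg,z in(('left in',312,321,-1,.102),('right out',337,344,1,.105)):
    pts=[[edge(r,lo,hi,sg),r] for r in range(92,152,4)]; w=(onplane(c,pts,z)-P)@R*1000
    print(nm,np.polyfit(w[:,0],w[:,2],1),'z',w[:,2].round(1))
# module casing: observed edge columns, predicted
for r in (180,185,190):
    print(r,edge(r,304,318,-1),edge(r,328,342,1))
for dy in(.0704,.04,.0074):
    print(dy,proj(c,[P+R@np.array([-.028,dy,j*.007]) for j in(-1,1)]))
```

```text
[ 0.5798 -0.1459  0.2322]
inner [[-61.4175 130.2336  -5.5429]
 [-61.4175 130.2324  10.9441]
 [-88.0798 130.2341   2.5979]
 [-29.9115 130.2316   2.7329]]
outer [[-91.0835 127.2342   3.8388]
 [-26.3284 127.2313   4.0728]
 [-61.4749 127.2322  13.4495]]
left in [ 0.0032 -5.4646] z [-5.5 -5.6 -6.  -6.1 -5.7 -5.5 -5.5 -5.6 -5.6 -5.6 -5.6 -5.6 -5.6 -5.6
 -5.7]
right out [ 0.0102 14.0044] z [13.2 13.2 13.2 13.3 13.3 13.3 13.3 13.3 13.4 13.4 13.5 13.5 13.6 13.6
 13.6]
180 311.5808318269397 333.6211537631316
185 311.06766941354823 334.52815416514915
190 310.26955896418804 335.48376696112405
0.0704 [[312.7129 172.7669]
 [333.4657 172.7673]]
0.04 [[310.9916 182.1202]
 [335.0204 182.1211]]
0.0074 [[308.4197 196.1002]
 [337.3435 196.1022]]
```

Relative to the TCP, the slot centre is at tool x −58.9 mm and z +2.6 mm, with an apparent size of 58.2 × 16.5 mm against the 58 × 16 given. The yaw agrees within 0.5°. The casing sits about +1.4 mm in x from the TCP. I'll lower beside the slot and take one closer relative check.

Request:
{"op": "carry_out", "data": {"twist": [[0,0,0],[0,0,0],[0,0,0],[0,0,0],[0,0,0],[0,0,0]], "delta_pos": [[0,10,2.8],[0,10,0],[0,10,0],[0,9,0],[0,0,0],[0,0,0]], "grip": [0,0,0,0,0,0]}}

```text
t: 10.3
position: [0.5821, -0.1474, 0.1925]
tcp_rot: [[-0.257, -0.001, 0.967], [-0.967, 0.0, -0.257], [-0.0, -1.0, -0.001]]
contact_force: [0.2, 0.3, -2.3]
gripper_width: 0.0108
```

Run:
```python
from h import *
np.set_printoptions(precision=4,suppress=True)
c=cap('wrist','wrist6.png')
s=sensors.observe(); R=np.array(s['tcp_rot']);P=np.array(s['position']);print(s['t'],P,s['contact_force'])
im=cv2.imread('pics/wrist6.png')
g=cv2.cvtColor(im[30:240,280:366],cv2.COLOR_BGR2GRAY)
e=cv2.createCLAHE(4,(2,2)).apply(g)
e=cv2.resize(e,None,fx=4,fy=2.8,interpolation=cv2.INTER_CUBIC)
G=cv2.cvtColor(im,cv2.COLOR_BGR2GRAY).astype(float)
print('cols',list(zip(range(308,344),G[80:120,308:344].mean(0).round().astype(int).tolist())))
print('rows',[(i,int(G[i,318:329].mean())) for i in range(40,200)if abs(G[i+1,318:329].mean()-G[i-1,318:329].mean())>3])
for r in (172,178,184,190): print(r,[(i,int(G[r-1:r+2,i].mean())) for i in list(range(306,318))+list(range(328,342))if abs(G[r-1:r+2,i+1].mean()-G[r-1:r+2,i-1].mean())>6])
for dy in(.0704,.0074): print(dy,proj(c,[P+R@np.array([-.028,dy,j*.007]) for j in(-1,1)]))
cv2.imwrite('pics/crop6.png',e)
```

```text
10.35 [ 0.5824 -0.1475  0.1933] [ 0.8761  0.4861 -2.1137]
cols [(308, 128), (309, 128), (310, 128), (311, 122), (312, 103), (313, 104), (314, 104), (315, 104), (316, 104), (317, 104), (318, 104), (319, 105), (320, 104), (321, 104), (322, 104), (323, 105), (324, 105), (325, 104), (326, 105), (327, 104), (328, 104), (329, 104), (330, 104), (331, 104), (332, 104), (333, 102), (334, 100), (335, 113), (336, 114), (337, 114), (338, 116), (339, 123), (340, 129), (341, 130), (342, 130), (343, 130)]
rows [(76, 126), (77, 120), (81, 117), (82, 92), (83, 102), (163, 103), (164, 97), (165, 98), (166, 121), (170, 123), (171, 127), (173, 128), (174, 123), (175, 103), (176, 78), (177, 75), (197, 75), (198, 85), (199, 107)]
172 []
178 [(311, 123), (312, 98), (313, 74), (332, 74), (333, 86), (334, 121), (335, 128)]
184 [(310, 123), (311, 106), (312, 76), (333, 72), (334, 86), (335, 121)]
190 [(309, 127), (310, 110), (311, 75), (334, 73), (335, 85), (336, 122), (337, 132)]
0.0704 [[313.1976 172.9468]
 [334.0192 172.9559]]
0.0074 [[308.9173 196.4612]
 [337.9748 196.4776]]
```

View pics/crop6.png

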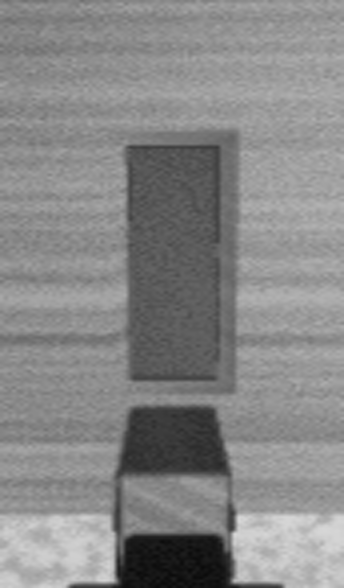

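Run:
```python
from h import *
np.set_printoptions(precision=2,suppress=True)
c=imaging.get_image('wrist'); s=sensors.observe(); R=np.array(s['tcp_rot']);P=np.array(s['position'])
f=lambda px,z:(onplane(c,px,z)-P)@R*1000
G=cv2.cvtColor(c['img'],cv2.COLOR_RGB2GRAY).astype(float)
def st(v,lo): d=np.diff(v);i=np.argmax(abs(d)); return lo+i+.5
for r in(90,120,150): 
    l=st(G[r-6:r+6,306:318].mean(0),306); q=st(G[r-6:r+6,331:337].mean(0),331); print('slot',r,l,q,f([[l,r],[q,r]],.102)[:,2])
print('inner ends',f([[323,82],[323,165.5]],.102)[:,0],'outer',f([[323,76.7],[323,170.5]],.105)[:,0])
z=P[2]-.0704; print('casing edge+28',f([[312.3,175.2],[333.4,175.2]],z)+[28,0,0])
print('casing top edge',f([[323,198.6]],P[2]-.0074)+[28,0,0],P)
```

```text
slot 90 310.5 334.5 [-8.93  7.72]
slot 120 310.5 334.5 [-9.14  7.9 ]
slot 150 311.5 333.5 [-8.63  7.37]
inner ends [-87.57 -29.59] outer [-90.7  -26.39]
casing edge+28 [[ 1.64 70.39 -7.44]
 [ 1.64 70.4   6.8 ]]
casing top edge [[ 1.19  7.4  -0.06]] [ 0.58 -0.15  0.19]
```

Request:
{"op": "carry_out", "data": {"twist": [[0,0,0],[0,0,0],[0,0,0],[0,0,0],[0,0,0],[0,0,0],[0,0,0]], "delta_pos": [[-15,0,-0.2],[-15,0,0],[-15,0,0],[-10,0,0],[-5,0,0],[0,0,0],[0,0,0]], "grip": [0,0,0,0,0,0,0]}}

```text
t: 10.98
position: [0.5976, -0.0892, 0.1933]
tcp_rot: [[-0.256, -0.0, 0.967], [-0.967, -0.0, -0.256], [0.0, -1.0, -0.0]]
contact_force: [0.8, 0.4, -2.9]
gripper_width: 0.0112
```

Request:
{"op": "carry_out", "data": {"twist": [[0,0,0],[0,0,0],[0,0,0],[0,0,0],[0,0,0],[0,0,0],[0,0,0],[0,0,0]], "delta_pos": [[0,4,0],[0,4,0],[0,4,0],[0,3,0],[0,2,0],[0,2,0],[0,2,0],[0,0,0]], "grip": [0,0,0,0,0,0,0,0]}}

```text
t: 11.65
position: [0.5974, -0.0894, 0.1719]
tcp_rot: [[-0.257, -0.0, 0.967], [-0.967, 0.0, -0.257], [0.0, -1.0, -0.0]]
contact_force: [1.0, -0.4, -2.9]
gripper_width: 0.0114
```

Request:
{"op": "carry_out", "data": {"twist": [[0,0,0],[0,0,0],[0,0,0],[0,0,0]], "delta_pos": [[0,1.5,0],[0,1.5,0],[0,1,0],[0,0,0]], "grip": [0,0,0,0]}}

```text
t: 11.98
position: [0.5974, -0.0894, 0.168]
tcp_rot: [[-0.257, -0.0, 0.967], [-0.967, 0.0, -0.257], [0.0, -1.0, -0.0]]
contact_force: [-0.6, -0.3, -2.9]
gripper_width: 0.0114
```

The casing has passed the bevel with no contact force. I'll continue towards the bed in steps.

Request:
{"op": "carry_out", "data": {"twist": [[0,0,0],[0,0,0],[0,0,0],[0,0,0],[0,0,0],[0,0,0]], "delta_pos": [[0,2,0],[0,2,0],[0,2,0],[0,2,0],[0,2,0],[0,0,0]], "grip": [0,0,0,0,0,0]}}

```text
t: 12.48
position: [0.5974, -0.0894, 0.1577]
tcp_rot: [[-0.257, -0.001, 0.967], [-0.967, 0.0, -0.257], [0.0, -1.0, -0.001]]
contact_force: [0.5, 0.3, -2.7]
gripper_width: 0.0114
```

Request:
{"op": "carry_out", "data": {"twist": [[0,0,0],[0,0,0],[0,0,0],[0,0,0],[0,0,0]], "delta_pos": [[0,1.5,0],[0,1.5,0],[0,1,0],[0,0,0],[0,0,0]], "grip": [0,0,0,0,0]}}

```text
t: 12.9
position: [0.5976, -0.0895, 0.1547]
tcp_rot: [[-0.257, 0.0, 0.967], [-0.967, -0.0, -0.257], [-0.0, -1.0, 0.0]]
contact_force: [-1.4, -0.8, 3.4]
gripper_width: 0.0114
```

Contact came at the expected height: the force rose about 6 N at TCP z 0.155. I'll press on carefully.

Request:
{"op": "carry_out", "data": {"twist": [[0,0,0],[0,0,0],[0,0,0],[0,0,0],[0,0,0],[0,0,0],[0,0,0],[0,0,0]], "delta_pos": [[0,1.5,0],[0,1.5,0],[0,1.5,0],[0,1.5,0],[0,1.5,0],[0,1,0],[0,0,0],[0,0,0]], "grip": [0,0,0,0,0,0,0,0]}}

```text
t: 13.57
position: [0.5977, -0.0895, 0.1461]
tcp_rot: [[-0.257, 0.001, 0.967], [-0.967, -0.0, -0.257], [0.0, -1.0, 0.001]]
contact_force: [-1.9, 0.8, 6.1]
gripper_width: 0.0111
```

Request:
{"op": "carry_out", "data": {"twist": [[0,0,0],[0,0,0],[0,0,0],[0,0,0]], "delta_pos": [[0,1.5,0],[0,1,0],[0,0,0],[0,0,0]], "grip": [0,0,0,0]}}

```text
t: 13.9
position: [0.5977, -0.0895, 0.1437]
tcp_rot: [[-0.257, 0.001, 0.967], [-0.967, -0.0, -0.257], [-0.0, -1.0, 0.001]]
contact_force: [-1.8, 0.5, 7.0]
gripper_width: 0.0111
```

Run:
```python
from h import *
s=sensors.observe(); print(s['t'],s['position'],s['contact_force'],s['gripper_width'])
c=cap('scene','scene7.png'); print([ (d['conf'],toW(c,d['location'])) for d in find_in('scene','bed_top')])
a=cv2.imread('pics/scene7.png'); b=cv2.imread('pics/scene0.png')
f=lambda i:cv2.resize(i[185:225,300:345],None,fx=8,fy=8,interpolation=cv2.INTER_CUBIC)
g=cv2.resize(a[130:240,280:380],(320,320),interpolation=cv2.INTER_CUBIC)
cv2.imwrite('pics/crop7.png',np.hstack([f(b),f(a)]))
```

```text
13.9 [ 0.59769148 -0.08949544  0.14368201] [-1.80280326  0.5295197   7.01701906] 0.0111192896244617
[]
```

View pics/crop7.png

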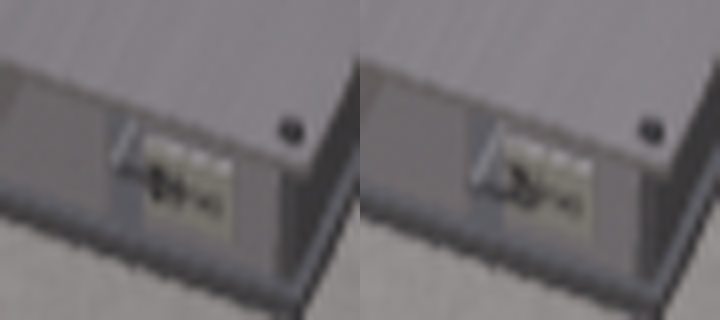

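The crop shows the pointer lower after pressing: its arm end moved from about (125,165) to (485,190), about 25 px at 8× scale. The force change (9.8 N) and the travel (11.7 mm) both indicate about 12 mm. I'll do one numeric pointer check, then hand in.

Run:
```python
from h import *
c=cap('scene')
d=np.diff(proj(c,[[.672,-.115,.06],[.672,-.115,.048]]),axis=0)[0]; print('12 mm =',d*8)
a,b=[cv2.GaussianBlur(cv2.resize(cv2.cvtColor(i,cv2.COLOR_BGR2GRAY)[185:225,300:345],None,fx=8,fy=8,interpolation=cv2.INTER_CUBIC),(0,0),2) for i in(cv2.imread('pics/scene0.png'),cv2.cvtColor(c['img'],cv2.COLOR_RGB2BGR))]
t=a[140:176,106:140]; r=cv2.matchTemplate(b[130:220,90:165],t,cv2.TM_CCOEFF_NORMED); m=cv2.minMaxLoc(r); print(m[1],'shift',m[3][0]+90-106,m[3][1]+130-140)
s=sensors.observe(); print(s['t'],s['position'],s['contact_force'])
```

```text
12 mm = [ 0.71663041 19.13765788]
0.9717333316802979 shift 2 18
14.05 [ 0.59768494 -0.08946912  0.14371508] [-2.27693219  0.48866885  7.33965926]
```

The pointer moved 18 px, against 19.1 px expected for 12 mm, so it has moved about 11.3 mm. All three measures agree.

```bash
python3 -c "
from h import *
print(order.hand_in()); s=sensors.observe(); print(s['t'],s['position'],s['contact_force'],s['gripper_width'])"
```

```text
the job is handed in; nothing more can be done
None
the job is handed in; nothing more can be done
```

I took the taller module out of its stand, passed it foot first through the tester's slot and pressed the contact bed to about 12 mm. I handed the job in at about 14 s, still gripping and holding it there. The hand-in gave no verdict, and no state could be read after it.

The last checks all put the pointer between the long marks at 9 and 15 mm:

| Check | Result | Bed depth it implies |
|---|---|---|
| Arm travel after the expected contact height | 11.7 mm | 11.7 mm |
| Force rise | about 10 N | about 12 mm |
| Pointer shift in the scene picture | 18 px (19 px would be 12 mm) | about 11.3 mm |

- **Grip and fit:** the jaw opening read 11 mm on the 12 mm tab. The tool stayed vertical, and there was no noticeable contact force at the slot.
- **Bystanders:** I never moved the arm against the short module, bin or screwdriver. I did not measure their positions again at the end.
- **Disagreements:** the networks' slot positions differed by up to about 3 cm, and some reports were of the wrong object. I used my own edge measurements from the wrist camera instead.

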